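Clear the bowls off the curing chest and hold its lid open

ROBOT

A 6-joint arm with a two-finger parallel gripper is mounted at the origin on the work surface. World frame = base frame: x ahead of the robot, y to its left, z up, the work surface at z = 0. Lengths are in mm, angles in degrees, forces in N, time in s.
With the tool pointing down it reaches from about 350 to 850 mm from the base axis. Payload 8.1 kg.
Tool frame: the origin (TCP) lies between the finger pads; the fingertips stand 11 mm ahead of it and the grasp point (between the pads) lies 8 mm behind it; z points along the fingers, y is the line along which they close (so a half turn about z gives the same grasp; the last joint's range is limited). The gripper opens to 85 mm and grips with 20 to 120 N. Pads are 22 mm wide; open, the fingers measure 114 mm over their backs; the gripper's body (76 mm by 85 mm) begins 54 mm behind the grasp point. The pads swing forward as they close: fully open they stand 13 mm farther back than shut.
Start: joints at [-68.148, 7.471, 85.268, -0, 87.261, -4.893], TCP at [270.038, -535.803, 242.292] pointing down, gripper open.
Joint ranges: [-169.43, 169.43], [-51.17, 129.36], [1.28, 143.12], [-76.62, 256.62], [0, 156.53], [-152.29, 152.29]. Speed limits (degrees/s): [136.94, 136.94, 159.86, 180, 180, 180].

INTERFACE

Orientations are given as [roll, pitch, yaw] about the fixed x, y, z axes, in that order (R = Rz(yaw) Ry(pitch) Rx(roll)).
In Python, from bench import r, snapshot, get_calibration gives the robot as it stands.
- The arm moves only by the tool step_arm, never from a script. Its argument "rows" is a list of rows, each a list of 2 entries, a list of its own where there are three numbers: the shift along the tool's x, y, z in mm, then the turn about the tool's z in degrees. In form: [[[tx, ty, tz], yaw], ...]. A call has 1 to 12 rows; each row is the pose to reach, as a shift and turn from the pose commanded when the call began, along the tool's axes at that moment; what a row does not reach only later rows make up. A row lasts 1/10 s, in which the tool goes at most 50 mm and 8.59 degrees, less where a joint would pass 70% of its speed; a pose out of reach is approached as far as the arm can. A call with a gripper value outside its range is refused whole. "fingers" is the opening, from 0 (shut) to 1 (fully open), set as the call begins (left out, the last holds). The fingers move at their own pace and stop on an object; "squeeze" is the grip in N (left out, the last holds). Time passes only in rows, so rows that repeat a pose let the fingers close. It gives the time, the measured TCP pose, the force, the opening and the grip force at its end, in the units of the state.
- r.sense(): the state, without advancing time (a new reading comes with each control period).
- snapshot(name): name is "scene" or "top" or "wrist"; returns the picture (400x640x3 uint8, blue, green, red); there is no depth.
- get_calibration(name): a dict with "fovy" (degrees; the focal length in pixels is half the picture's height over the tangent of half this angle, whatever the lens; pixels are square), "cx", "cy" (the principal point, pixels), "eye" and "orientation" of the camera in the world. Camera axes: x right, y up, looking along -z (the intrinsics and any distortion apply to the point x, -y, -z); pixel columns grow to the right and rows downward; lengths in mm; the calibration is good to about 2 mm. A picture is of the moment at which its call begins: read the wrist's pose just before it. get_calibration takes no time and is no camera call; for the wrist camera it gives the pose at the moment of the call.
- r.hand_in(): hands the job in; it is judged then, once.
The state is a dict: "time": time; "joint_pos": joint angles; "qd": joint speeds; "joint_efforts": joint torques, N m; "tool_pos": TCP position; "tcp_rot": TCP orientation; "ft_force": force on the tool from outside, world axes, zero at the start; "wrist_torque": the same for the moment, N m; "finger_gap": finger opening in mm; "grip_force": force on a finger pad.
Only numpy, scipy, OpenCV 4.12 (cv2) and the standard library are available. Lean on these libraries where they do the work, as an engineer would, in place of code of your own. Each camera call takes 0.05 s, during which the arm holds its last target. There are 200 camera calls.

TASK

Two small empty bowls are standing on the lid of the lacquer curing chest. Move them off it by nesting both, one in the other, gently and upright, into the third bowl that stands on the table, so that all three make one stack. Then use the bar handle to lift the chest's lid to 50 degrees open and keep holding it there: it falls shut by itself, so finish while holding it still; leave the brush pot, the bangle and the jar alone.

Things in the scene. Friction and masses are not known exactly. Their poses are not given: they have to be found in the camera images.
- chest: low wooden chest fixed to the table, 190 mm deep (its x), 270 mm wide (its y), 90 mm tall, open at the top under its lid; the closed lid's top is 102 mm above the table. Origin: centre of the underside; its -x side, with the handle, faces roughly the robot. Two of the bowls stand on its lid at the start.
- lid_angle (a joint): angle of the dark wooden lid in rad: 0 shut (level), grows as its near edge rises, stops at 1.35; 50 degrees is 0.873. Lid 195 x 276 x 12 mm, 0.45 kg with handle. Its hinge axis lies along the chest's y, 95 mm from the chest's origin in its +x and 90 mm above the table. No stay or catch: let go, it falls shut.
- lid: the chest's lid with its handle; origin on the hinge axis, mid-width; x and y are those of the chest while it is shut; turns with the lid
- handle (a point): steel bar handle on the lid's near edge: round bar 12 mm thick, 110 mm long, parallel to the chest's y, 42 mm out from the lid's edge, level with the lid, on two thin arms 100 mm apart; a finger fits between bar and lid. Origin: middle of the bar; y along it; turns with the lid. Shut, it lies 237 mm in -x of the hinge axis and 96 mm above the table (6 mm over the axis).
- bowl_a: small white bowl, one of three equal: rim 64 mm across outside, foot 34 mm, 46 mm tall, straight tapering wall 3.5 mm thick, inner floor 15 mm up and 37 mm wide, about 140 g. Nested, each sits 15 mm above the one below, with 1.4 mm play all round. Origin: centre of the underside; z along its axis, up. Starts on the chest's lid.
- bowl_b: small white bowl, one of three equal: rim 64 mm across outside, foot 34 mm, 46 mm tall, straight tapering wall 3.5 mm thick, inner floor 15 mm up and 37 mm wide, about 140 g. Nested, each sits 15 mm above the one below, with 1.4 mm play all round. Origin: centre of the underside; z along its axis, up. Starts on the chest's lid.
- bowl_c: small white bowl, one of three equal: rim 64 mm across outside, foot 34 mm, 46 mm tall, straight tapering wall 3.5 mm thick, inner floor 15 mm up and 37 mm wide, about 140 g. Nested, each sits 15 mm above the one below, with 1.4 mm play all round. Origin: centre of the underside; z along its axis, up. Starts on the table: the bottom bowl of the stack.
- brush_pot: bystander: blue ceramic brush pot, 72 mm across, 110 mm tall, standing on the table; origin at the centre of its underside
- bangle: bystander: dark wooden bangle lying on the table, 72 mm across, 11 mm high; origin at the centre of its underside
- jar: bystander: amber glass jar with a dark cap, 60 mm across, 80 mm tall; origin at the centre of its underside
Not all that is in view belongs to the job. What is shaped like the bowl_a but red or turquoise is not meant.

How it is judged (in metres and radians):
On the way, in this order (a step that is already met when the one before it is completed fails the run):
1. all three bowls nested in one upright stack on the table and let go, the lid still shut (horizontal distance between each of bowl_a, bowl_b and bowl_c below 0.007 m and angle between each of bowl_a, bowl_b, bowl_c's own z axis and vertical below 0.1 rad and height (world z) of bowl_c below 0.006 m and ((z of bowl_a in the frame of bowl_c between 0.01 and 0.02 m and z of bowl_b in the frame of bowl_c between 0.025 and 0.036 m) or (z of bowl_b in the frame of bowl_c between 0.01 and 0.02 m and z of bowl_a in the frame of bowl_c between 0.025 and 0.036 m)) and contact force between each of bowl_a, bowl_b, bowl_c and the arm below 0.1 N and value of joint lid_angle below 0.06 rad), for 0.2 s.
2. the lid open at about 50 degrees, held by the fingers (value of joint lid_angle between 0.768 and 0.977 rad and contact force between lid and the fingers above 0.5 N), for 0.2 s.
At the end, for the whole second after the job is handed in: Lid still at 50 degrees (+-6), carried by the fingers, nothing else touching the chest; three bowls in one nested upright stack on the table, bowl_c lowest (axes within 7 mm, tilt under 0.1 rad, about 15 mm per step), not touched by the arm (all of step 2 and horizontal distance between each of bowl_a, bowl_b and bowl_c below 0.007 m and angle between each of bowl_a, bowl_b, bowl_c's own z axis and vertical below 0.1 rad and height (world z) of bowl_c below 0.006 m and ((z of bowl_a in the frame of bowl_c between 0.01 and 0.02 m and z of bowl_b in the frame of bowl_c between 0.025 and 0.036 m) or (z of bowl_b in the frame of bowl_c between 0.01 and 0.02 m and z of bowl_a in the frame of bowl_c between 0.025 and 0.036 m)) and contact force between each of bowl_a, bowl_b, bowl_c and the arm below 0.1 N and velocity of joint lid_angle between -0.05 and 0.05 rad/s and contact force between each of bowl_a, bowl_b, bowl_c, brush_pot, bangle, jar and chest below 0.1 N and linear speed of each of bowl_a, bowl_b, bowl_c below 0.03 m/s); the arm keeps its last pose, push and grip.
It fails at once if a bystander (brush_pot) is shifted by more than 30 mm (distance of brush_pot from where it was at the start of the episode above 0.03 m).
It fails at once if a bystander (bangle) is shifted by more than 30 mm (distance of bangle from where it was at the start of the episode above 0.03 m).
It fails at once if a bystander (jar) is shifted by more than 30 mm (distance of jar from where it was at the start of the episode above 0.03 m).
It fails at once if a bowl is dropped (falls free of the fingers faster than 0.6 m/s, about 20 mm of fall) ((linear speed of bowl_a above 0.6 m/s and contact force between bowl_a and the fingers below 0.05 N) or (linear speed of bowl_b above 0.6 m/s and contact force between bowl_b and the fingers below 0.05 N) or (linear speed of bowl_c above 0.6 m/s and contact force between bowl_c and the fingers below 0.05 N)).
It fails at once if two bowls are knocked or pressed together with more than 40 N (contact force between any of bowl_a, bowl_b and bowl_c above 40 N or contact force between bowl_a and bowl_b above 40 N).
It also fails if it takes over 67 s, if anything falls off the work surface, if the arm or the gripper's body presses on something with over 40 N, if the wrist force passes 120 N, or if a joint passes its speed limit or range.

## Working session

There is one attempt and no reset: what is moved stays moved. The work goes in short steps, Python scripts to look and compute and a tool call to move; the robot and the scene stay as the last step left them, time stands still between calls to the robot, and variables do not carry over. Pictures are saved under pics/ and viewed, at most 13 in all, crops included, and the job is handed in when it is done.

Besides the shell and the picture viewer there is one more tool, called after "Request:" as name(argument=value, ...), one argument or row to a line, values as JSON. step_arm: Moves the arm, as the interface text tells. Its arguments: {"type":"object","properties":{"rows":{"type":"array"},"fingers":{"type":"number"},"squeeze":{"type":"number"}},"required":["rows"]}

```bash
ls; mkdir -p pics; python3 - <<'E'
from bench import r, snapshot, get_calibration
import cv2
print(r.sense())
for n in ("scene","top","wrist"):
    print(n,get_calibration(n)); cv2.imwrite(f"pics/{n}0.png",snapshot(n))
E
```

```text
pics
{'time': 0.0, 'joint_pos': array([-6.81483333e+01,  7.51435182e+00,  8.53300685e+01,  1.44553235e-03,
        8.72635659e+01, -4.89309333e+00]), 'qd': array([-0.02216343, -0.05446617,  0.06483847, -0.00135067,  0.00731552,
       -0.02314341]), 'joint_efforts': array([ 9.39514430e-04, -5.69403577e+01, -5.00544798e+01, -2.60782781e-04,
        1.50317472e-02, -3.47978585e-06]), 'tool_pos': array([ 269.83398355, -535.2901647 ,  241.24475824]), 'tcp_rot': array([-1.79892530e+02, -1.06493677e-02,  2.67446796e+01]), 'ft_force': array([ 0.20153484,  0.25003908, -0.09641654]), 'wrist_torque': array([ 0.00752106, -0.01291823,  0.00964918]), 'grip_force': 0.0, 'finger_gap': 85.35272515060932}
scene {'fovy': 56.51382526029119, 'cx': 321.6135204341658, 'cy': 203.33235638605152, 'eye': array([1194.05298844, -442.99924928,  794.18523454]), 'orientation': array([49.19459018,  0.73617986, 52.67355377])}
top {'fovy': 48.032815909900364, 'cx': 320.1311334947202, 'cy': 196.07987804925116, 'eye': array([ 481.54401731,   10.30664066, 1228.64569595]), 'orientation': array([  4.0625818 ,   1.42273525, -88.74156379])}
wrist {'fovy': 59.37891263777264, 'cx': 321.66305352879687, 'cy': 202.98365941947625, 'eye': array([ 329.99532401, -504.8630823 ,  372.93740905]), 'orientation': array([-15.13911166,   0.1087237 , -63.20061072])}
```

View pics/top0.png

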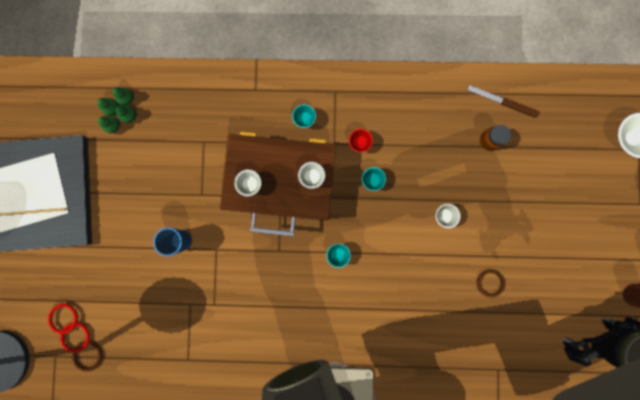

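View pics/scene0.png

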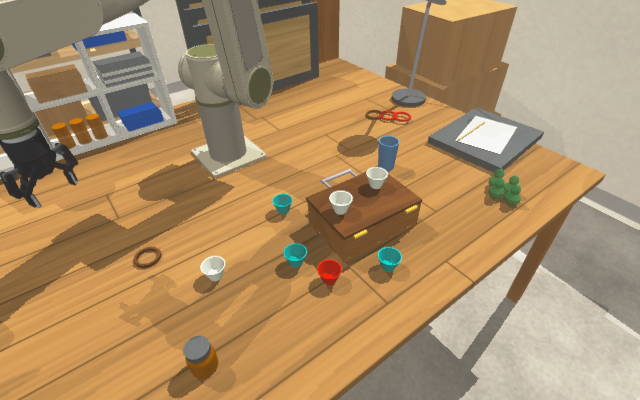

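Top view: white bowls on the lid at (248,183) and (312,175), table bowl at (448,215), handle bar from (252,231) to (293,236). The scene view shows the turquoise and red decoys, the pot, the bangle and the jar standing clear of these. Next I'll localise the bowls and the handle.

```bash
cat > h.py <<'E'
from bench import r, snapshot, get_calibration
import cv2, numpy as np
from scipy.spatial.transform import Rotation as R
from scipy.optimize import least_squares
def cam(n):
    c=get_calibration(n); f=200/np.tan(np.radians(c["fovy"]/2))
    return c,f,R.from_euler("xyz",c["orientation"],degrees=True)
def plane(c,uv,z):
    c,f,Q=c; uv=np.atleast_2d(uv).astype(float)
    d=Q.apply(np.c_[(uv[:,0]-c["cx"])/f,-(uv[:,1]-c["cy"])/f,-np.ones(len(uv))])
    return c["eye"]+d*((z-c["eye"][2])/d[:,2])[:,None]
def proj(c,p):
    c,f,Q=c; p=Q.inv().apply(np.atleast_2d(p)-c["eye"])
    return np.c_[c["cx"]+f*p[:,0]/-p[:,2], c["cy"]-f*p[:,1]/-p[:,2]]
def bowls(n,img,c,zr,guess=None,amin=150):
    """white blobs -> rim circle centre on plane z=zr(x) ; returns list (px, xyz, radius)"""
    hsv=cv2.cvtColor(img,cv2.COLOR_BGR2HSV)
    m=((hsv[...,1]<60)&(hsv[...,2]>110)).astype(np.uint8)
    out=[]
    for k in cv2.findContours(m,cv2.RETR_EXTERNAL,cv2.CHAIN_APPROX_NONE)[0]:
        if cv2.contourArea(k)<amin: continue
        k=cv2.convexHull(k)
        px=k[:,0].mean(0)
        P=plane(c,k[:,0],zr)[:,:2].astype(np.float32)
        s=least_squares(lambda q:np.hypot(*(P-q[:2]).T)-q[2],[*P.mean(0),30],loss="soft_l1",f_scale=1).x
        out.append((px.round(),s.round(1)))
    return out
def st():
    s=r.sense(); print("t %.1f"%s["time"],"tcp",s["tool_pos"].round(1),"rpy",s["tcp_rot"].round(2),"gap %.1f"%s["finger_gap"],"F",s["ft_force"].round(1),"grip %.1f"%s["grip_force"]); return s
def delta(goal,yaw=None):
    s=r.sense(); Q=R.from_euler("xyz",s["tcp_rot"],degrees=True)
    print("tool shift",Q.inv().apply(np.array(goal)-s["tool_pos"]).round(1), "yaw now %.2f"%s["tcp_rot"][2])
E
python3 - <<'E'
from h import *
c=cam("top"); img=cv2.imread("pics/top0.png")
for z in (46,148):
    print(z,[b for b in bowls("top",img,c,z) if 20<b[1][2]<45])
print("handle ends",plane(c,[(252,231),(293,236)],96).round())
print("lid corners",plane(c,[(231,135),(335,144),(329,220),(221,209)],102).round())
print("pot,bangle,jar",plane(c,[(168,241)],110).round(),plane(c,[(490,282)],11).round(),plane(c,[(499,137)],80).round())
print("turq",plane(c,[(304,116),(374,179),(338,256),(361,140)],46).round())
crop=cv2.resize(img[120:260,200:360],None,fx=5,fy=4.28,interpolation=cv2.INTER_CUBIC); cv2.imwrite("pics/topc.png",cv2.resize(img[120:260,200:360],(680,595),interpolation=cv2.INTER_CUBIC))
E
```

```text
46 [(array([449., 215.]), array([ 520.9, -294. ,   31.8])), (array([246., 182.]), array([597.7, 235.9,  36. ])), (array([311., 175.]), array([620.9,  66.5,  36.1]))]
148 [(array([449., 215.]), array([ 517.5, -267.8,   29.1])), (array([246., 182.]), array([587.7, 216.4,  32.9])), (array([311., 175.]), array([608.9,  61.7,  33. ]))]
handle ends [[469. 210.  96.]
 [459. 106.  96.]]
lid corners [[713. 271. 102.]
 [694.   5. 102.]
 [501.  16. 102.]
 [523. 290. 102.]]
pot,bangle,jar [[440. 418. 110.]] [[ 347. -414.   11.]] [[ 724. -415.   80.]]
turq [[ 779.   89.   46.]
 [ 613. -100.   46.]
 [ 409.   -9.   46.]
 [ 717.  -64.   46.]]
```

View pics/topc.png

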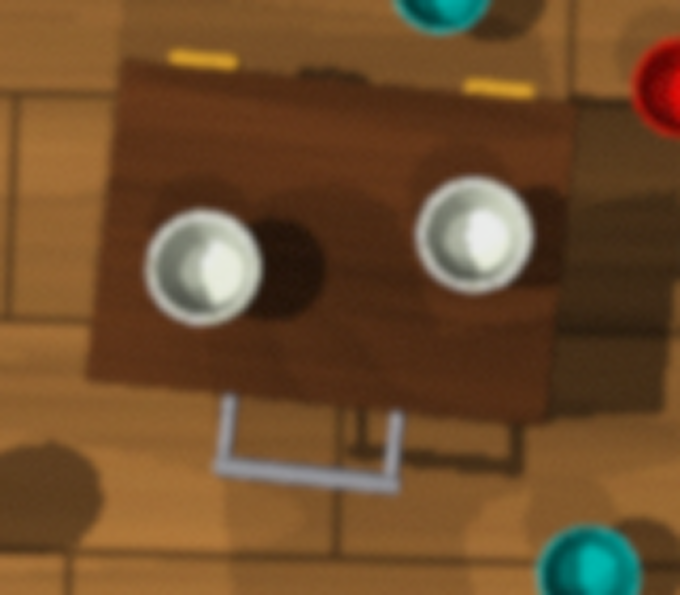

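The crop shows a lid yaw of about -4.4°, with the handle's arms and bar clear. Next I go above bowl C and refine with the wrist camera.

Request:
step_arm(
  rows=[
    [[30,-9,0],3],
    [[65,-20,0],6],
    [[100,-31,0],9],
    [[135,-42,0],12],
    [[170,-52,0],15],
    [[205,-63,0],18],
    [[240,-74,0],21],
    [[275,-85,0],24],
    [[310,-95,0],26.7],
    [[333,-102,0],26.7],
    [[333,-102,0],26.7],
    [[333,-102,0],26.7],
  ],
  fingers=1,
  squeeze=20,
)

```text
time: 1.35
tool_pos: [521.5, -294.4, 241.8]
tcp_rot: [-180.0, 0.1, 0.1]
ft_force: [-0.4, -0.3, 0.7]
finger_gap: 85.1
grip_force: 0.0
```

```bash
python3 - <<'E'
from h import *
st(); c=cam("wrist"); img=snapshot("wrist"); cv2.imwrite("pics/w1.png",img)
print([b for b in bowls("w",img,c,46) if 20<b[1][2]<45])
delta([608.9,61.7,241])
E
```

```text
t 1.4 tcp [ 521.5 -294.4  241.8] rpy [-1.7999e+02  5.0000e-02  1.3000e-01] gap 85.1 F [-0.4 -0.3  0.7] grip 0.0
[(array([322., 182.]), array([ 519. , -294.3,   32.1]))]
tool shift [  88.2 -356.7    0.8] yaw now 0.06
```

View pics/w1.png

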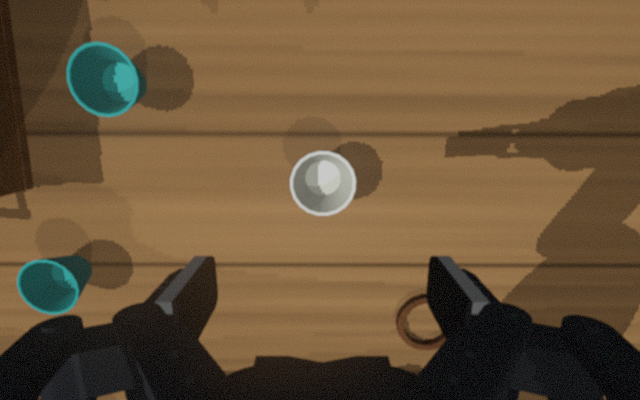

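The wrist view shows bowl C at (322,182), radius 32.1 mm as expected, and the fingers are symmetric. Now to bowl B.

Request:
step_arm(
  rows=[
    [[8,-34,0],0],
    [[17,-70,0],0],
    [[26,-106,0],0],
    [[35,-142,0],0],
    [[44,-178,0],0],
    [[53,-214,0],0],
    [[62,-250,0],0],
    [[71,-286,0],0],
    [[80,-322,0],0],
    [[88,-357,0],0],
    [[88,-357,0],0],
    [[88,-357,0],0],
  ],
)

```text
time: 2.6
tool_pos: [609.1, 61.6, 242.1]
tcp_rot: [180.0, 0.0, 0.1]
ft_force: [-0.7, -0.1, 0.6]
finger_gap: 85.3
grip_force: 0.0
```

```bash
python3 - <<'E'
from h import *
st(); c=cam("wrist"); img=snapshot("wrist"); cv2.imwrite("pics/w2.png",img)
for b in bowls("w",img,c,148):
  print(b); 
  if 20<b[1][2]<45: delta([b[1][0],b[1][1],143])
E
```

```text
t 2.6 tcp [609.1  61.6 242.1] rpy [1.7997e+02 3.0000e-02 7.0000e-02] gap 85.3 F [-0.7 -0.1  0.6] grip 0.0
(array([241., 335.]), array([517.2, 122.7,  31.3]))
tool shift [-91.8 -61.8  99.1] yaw now 0.01
(array([624., 253.]), array([ 580.2, -156.7,   12.6]))
(array([102., 243.]), array([587.4, 212. ,  34.6]))
tool shift [ -21.6 -151.1   99.1] yaw now 0.01
(array([326., 215.]), array([607.1,  60.9,  32.3]))
tool shift [-1.9 -0.  99.1] yaw now 0.01
```

View pics/w2.png

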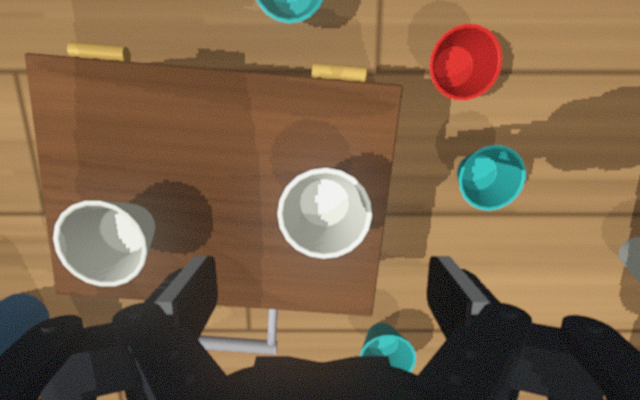

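The wrist view shows bowl B at (326,213) and bowl A at (102,243), with the handle at bottom left. I descend to B and close gently.

Request:
step_arm(
  rows=[
    [[-2,0,15],0],
    [[-2,0,30],0],
    [[-2,0,45],0],
    [[-2,0,60],0],
    [[-2,0,75],0],
    [[-2,0,88],0],
    [[-2,0,96],0],
    [[-2,0,100],0],
    [[-2,0,100],0],
    [[-2,0,100],0],
  ],
)

```text
time: 3.65
tool_pos: [607.7, 62.3, 143.0]
tcp_rot: [-180.0, -0.1, 0.1]
ft_force: [0.2, 0.3, 0.4]
finger_gap: 85.4
grip_force: 0.0
```

Request:
step_arm(
  rows=[
    [[0,0,0],0],
    [[0,0,0],0],
    [[0,0,0],0],
    [[0,0,0],0],
    [[0,0,0],0],
    [[0,0,0],0],
    [[0,0,0],0],
    [[0,0,0],0],
  ],
  fingers=0.6,
  squeeze=20,
)

```text
time: 4.45
tool_pos: [608.0, 62.2, 143.5]
tcp_rot: [-180.0, -0.1, 0.0]
ft_force: [0.8, -0.9, 5.4]
finger_gap: 60.7
grip_force: 21.4
```

```bash
python3 - <<'E'
from h import *
st(); img=snapshot("wrist"); cv2.imwrite("pics/w3.png",img)
E
```

```text
t 4.5 tcp [608.   62.2 143.5] rpy [-1.8e+02 -1.1e-01  4.0e-02] gap 60.7 F [ 0.8 -0.9  5.4] grip 21.4
```

View pics/w3.png

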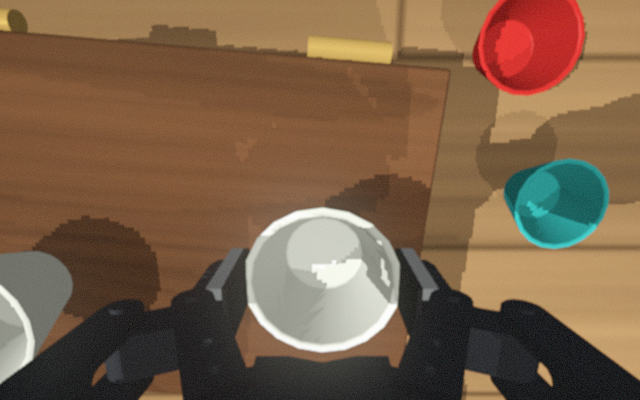

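Bowl B sits centred between the pads at (323,280), gap 60.7 mm. I lift a little first and check for slip.

Request:
step_arm(
  rows=[
    [[0,0,-2],0],
    [[0,0,-4],0],
    [[0,0,-7],0],
    [[0,0,-10],0],
    [[0,0,-14],0],
    [[0,0,-14],0],
  ],
  squeeze=30,
)

```text
time: 5.1
tool_pos: [607.7, 62.2, 157.1]
tcp_rot: [-180.0, -0.1, 0.0]
ft_force: [0.1, 0.5, -1.2]
finger_gap: 60.3
grip_force: 32.7
```

```bash
cat >> h.py <<'E'
def held(z0):
    s=st(); c=cam("wrist"); img=snapshot("wrist"); h=cv2.cvtColor(img,cv2.COLOR_BGR2HSV)
    m=((h[...,1]<60)&(h[...,2]>110)).astype(np.uint8)
    n,l,S,C=cv2.connectedComponentsWithStats(m); i=l[280,323] or l[300,323]
    if not i: print("no blob"); return
    k=cv2.convexHull(cv2.findContours((l==i).astype(np.uint8),0,cv2.CHAIN_APPROX_NONE)[0][0])
    for z in (z0-4,z0,z0+4):
        P=plane(c,k[:,0],z)[:,:2]; P=P[P[:,0]>np.median(P[:,0])-10]
        q=least_squares(lambda q:np.hypot(*(P-q[:2]).T)-q[2],[*P.mean(0),30],loss="soft_l1").x
        print("z",z,"centre-tcp",(q[:2]-s["tool_pos"][:2]).round(1),"r",q[2].round(1),"box",S[i][:4])
E
python3 - <<'E'
from h import *
held(162)
b=plane(cam("wrist"),[[323,280]],160)
E
python3 - <<'E'
from h import *
import cv2
# before lift comparision
img=cv2.imread("pics/w3.png"); h=cv2.cvtColor(img,cv2.COLOR_BGR2HSV)
m=((h[...,1]<60)&(h[...,2]>110)).astype(np.uint8); n,l,S,C=cv2.connectedComponentsWithStats(m); print("before",S[l[280,323]][:4])
E
```

```text
t 5.1 tcp [607.7  62.2 157.1] rpy [-1.8e+02 -7.0e-02  5.0e-02] gap 60.3 F [ 0.1  0.5 -1.2] grip 32.7
z 158 centre-tcp [-2.4  0.8] r 32.6 box [246 207 154 146]
z 162 centre-tcp [-0.3  0.8] r 31.6 box [246 207 154 146]
z 166 centre-tcp [1.9 0.8] r 30.6 box [246 207 154 146]
before [245 207 155 146]
```

The lift is clean: 1.2 N of load and no slip. Carry to above C.

Request:
step_arm(
  rows=[
    [[0,0,-8],0],
    [[0,2,-20],0],
    [[-2,8,-34],0],
    [[-5,20,-48],0],
    [[-10,40,-60],0],
    [[-17,67,-68],0],
    [[-25,100,-70],0],
    [[-33,134,-70],0],
    [[-41,168,-70],0],
    [[-50,202,-70],0],
    [[-58,236,-70],0],
    [[-66,268,-70],0],
  ],
)

```text
time: 6.35
tool_pos: [540.7, -208.4, 228.1]
tcp_rot: [179.9, -0.1, -0.0]
ft_force: [1.2, -0.8, -0.7]
finger_gap: 59.9
grip_force: 32.8
```

Request:
step_arm(
  rows=[
    [[-7,27,0],0],
    [[-12,50,0],0],
    [[-17,68,0],0],
    [[-20,80,0],0],
    [[-22,87,0],0],
    [[-22,89,0],0],
    [[-22,89,0],0],
    [[-22,89,0],0],
  ],
)

```text
time: 7.15
tool_pos: [519.8, -294.1, 226.3]
tcp_rot: [-180.0, -0.0, 0.1]
ft_force: [-0.8, -0.3, -1.8]
finger_gap: 60.1
grip_force: 32.9
```

```bash
python3 - <<'E'
from h import *
s=st(); held(s["tool_pos"][2]+4.5); delta([519.5,-295.1,57])
E
```

```text
t 7.2 tcp [ 519.8 -294.1  226.3] rpy [-1.7998e+02 -0.0000e+00  9.0000e-02] gap 60.1 F [-0.8 -0.3 -1.8] grip 32.9
t 7.2 tcp [ 519.8 -294.1  226.3] rpy [-1.7998e+02 -0.0000e+00  9.0000e-02] gap 60.1 F [-0.8 -0.3 -1.8] grip 32.9
z 226.8372955191292 centre-tcp [10.4  0.6] r 38.9 box [246 151 153 201]
z 230.8372955191292 centre-tcp [12.1  0.6] r 37.7 box [246 151 153 201]
z 234.8372955191292 centre-tcp [13.6  0.9] r 36.8 box [246 151 153 201]
tool shift [ -0.3   1.1 169.3] yaw now 0.10
```

Request:
step_arm(
  rows=[
    [[0,1,12],0],
    [[0,1,30],0],
    [[0,1,50],0],
    [[0,1,70],0],
    [[0,1,90],0],
    [[0,1,110],0],
    [[0,1,125],0],
    [[0,1,136],0],
    [[0,1,144],0],
    [[0,1,149],0],
    [[0,1,152],0],
    [[0,1,152],0],
  ],
)

```text
time: 8.4
tool_pos: [519.6, -296.0, 74.4]
tcp_rot: [180.0, -0.0, 0.0]
ft_force: [0.5, -1.0, -1.6]
finger_gap: 60.3
grip_force: 32.8
```

Request:
step_arm(
  rows=[
    [[0,0,2],0],
    [[0,0,4],0],
    [[0,0,6],0],
    [[0,0,8],0],
    [[0,0,9],0],
    [[0,0,10],0],
    [[0,0,10],0],
  ],
)

```text
time: 9.1
tool_pos: [519.4, -295.8, 64.1]
tcp_rot: [-180.0, 0.0, 0.0]
ft_force: [0.1, -0.0, -1.3]
finger_gap: 60.0
grip_force: 32.9
```

Request:
step_arm(
  rows=[
    [[0,-0.7,1],0],
    [[0,-0.7,2],0],
    [[0,-0.7,3],0],
    [[0,-0.7,4],0],
    [[0,-0.7,5],0],
    [[0,-0.7,6],0],
    [[0,-0.7,6],0],
  ],
)

```text
time: 9.8
tool_pos: [519.4, -295.1, 58.1]
tcp_rot: [-180.0, 0.0, 0.0]
ft_force: [-0.1, -0.2, -1.0]
finger_gap: 59.6
grip_force: 32.9
```

```bash
python3 - <<'E'
from h import *
st(); cv2.imwrite("pics/w4.png",snapshot("wrist")); cv2.imwrite("pics/s4.png",snapshot("scene"))
E
```

```text
t 9.8 tcp [ 519.4 -295.1   58.1] rpy [-1.7999e+02  2.0000e-02  4.0000e-02] gap 59.6 F [-0.1 -0.2 -1. ] grip 32.9
```

Request:
step_arm(
  rows=[
    [[0,0,0.5],0],
    [[0,0,1],0],
    [[0,0,1.5],0],
    [[0,0,1.5],0],
  ],
)

```text
time: 10.3
tool_pos: [519.6, -295.2, 56.9]
tcp_rot: [180.0, -0.0, 0.0]
ft_force: [-0.8, 0.6, -0.6]
finger_gap: 60.3
grip_force: 32.9
```

Request:
step_arm(
  rows=[
    [[0,0,0.5],0],
    [[0,0,1],0],
    [[0,0,1.5],0],
    [[0,0,1.5],0],
  ],
)

```text
time: 10.7
tool_pos: [520.2, -295.3, 56.6]
tcp_rot: [180.0, -0.1, 0.0]
ft_force: [-2.2, 3.6, 7.9]
finger_gap: 60.3
grip_force: 33.5
```

Contact at the expected seating height. I back off 1 mm and open.

Request:
step_arm(
  rows=[
    [[0,0,-1],0],
    [[0,0,-1],0],
  ],
  squeeze=20,
)

```text
time: 10.9
tool_pos: [519.8, -295.2, 56.7]
tcp_rot: [180.0, -0.0, 0.1]
ft_force: [-0.2, 1.9, 3.8]
finger_gap: 60.1
grip_force: 33.2
```

Request:
step_arm(
  rows=[
    [[0,0,0],0],
    [[0,0,0],0],
    [[0,0,0],0],
    [[0,0,0],0],
    [[0,0,-8],0],
    [[0,0,-20],0],
    [[0,0,-40],0],
    [[0,0,-70],0],
    [[0,0,-100],0],
    [[0,0,-140],0],
    [[0,0,-185],0],
    [[0,0,-185],0],
  ],
  fingers=1,
)

```text
time: 12.1
tool_pos: [522.7, -297.3, 251.6]
tcp_rot: [179.5, -0.7, 0.1]
ft_force: [-0.5, -0.9, 0.6]
finger_gap: 85.4
grip_force: 0.0
```

```bash
python3 - <<'E'
from h import *
st(); c=cam("wrist"); img=snapshot("wrist"); cv2.imwrite("pics/w5.png",img)
for z in (46,61): print(z,[b for b in bowls("w",img,c,z) if 20<b[1][2]<45])
a=snapshot("scene"); cv2.imwrite("pics/s5.png",a)
u,v=proj(cam("scene"),[[519,-294,40]])[0].astype(int)
p=lambda i,u,v,w: cv2.resize(i[v-w:v+w,u-w:u+w],(400,400),interpolation=cv2.INTER_CUBIC)
x,y=proj(c,[[519,-294,50]])[0].astype(int)
cv2.imwrite("pics/pair5.png",np.hstack([p(a,u,v,45),p(img,x,y,70)]))
delta([587.5,212.2,241])
E
```

```text
t 12.1 tcp [ 522.7 -297.3  251.6] rpy [ 1.7953e+02 -6.8000e-01  5.0000e-02] gap 85.4 F [-0.5 -0.9  0.6] grip 0.0
46 [(array([313., 187.]), array([ 516.3, -294.8,   33.9]))]
61 [(array([313., 187.]), array([ 519.5, -294.8,   32.4]))]
tool shift [  67.3 -508.1    2.5] yaw now 0.05
```

View pics/pair5.png

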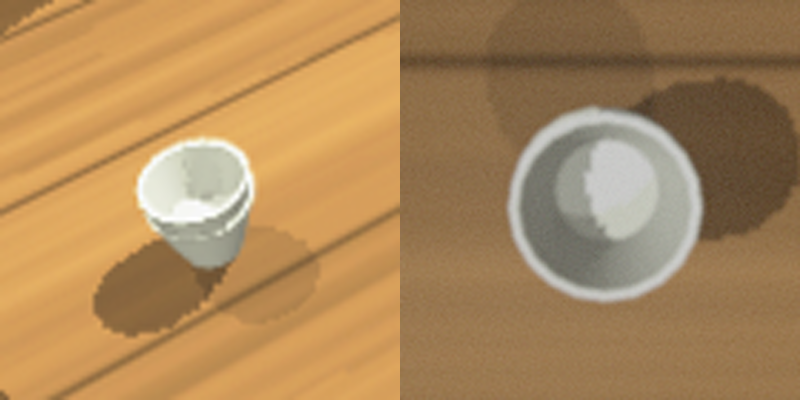

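Bowl B is seated upright in C, with the rim centred at (519.5, -294.8). Now to bowl A.

Request:
step_arm(
  rows=[
    [[3,-20,0],0],
    [[8,-60,0],0],
    [[14,-105,0],0],
    [[20,-150,0],0],
    [[26,-195,0],0],
    [[32,-240,0],0],
    [[38,-285,0],0],
    [[44,-330,0],0],
    [[50,-375,0],0],
    [[56,-420,0],0],
    [[62,-465,0],0],
    [[66,-495,0],0],
  ],
)

```text
time: 13.4
tool_pos: [584.1, 202.8, 239.8]
tcp_rot: [-180.0, 0.1, 0.1]
ft_force: [0.3, -1.0, 1.0]
finger_gap: 85.7
grip_force: 0.0
```

Request:
step_arm(
  rows=[
    [[2,-15,0],0],
    [[2,-15,0],0],
    [[2,-15,0],0],
    [[2,-15,0],0],
  ],
)

```text
time: 13.8
tool_pos: [587.1, 213.4, 241.0]
tcp_rot: [180.0, 0.0, -0.0]
ft_force: [-0.3, 0.1, 0.2]
finger_gap: 85.3
grip_force: 0.0
```

```bash
python3 - <<'E'
from h import *
s=st(); c=cam("wrist"); img=snapshot("wrist"); cv2.imwrite("pics/w6.png",img)
for b in bowls("w",img,c,148):
  if 25<b[1][2]<40: print(b); delta([b[1][0],b[1][1],143.3])
E
```

```text
t 13.8 tcp [587.1 213.4 241. ] rpy [ 1.7996e+02  3.0000e-02 -4.0000e-02] gap 85.3 F [-0.3  0.1  0.2] grip 0.0
(array([318., 213.]), array([585.2, 215.5,  32.1]))
tool shift [-1.9 -2.2 97.9] yaw now -0.05
```

Request:
step_arm(
  rows=[
    [[-1.5,-1.5,15],0],
    [[-1.5,-1.5,30],0],
    [[-1.5,-1.5,45],0],
    [[-1.5,-1.5,60],0],
    [[-1.5,-1.5,75],0],
    [[-1.5,-1.5,87],0],
    [[-1.5,-1.5,95],0],
    [[-1.5,-1.5,98],0],
    [[-1.5,-1.5,98],0],
    [[-1.5,-1.5,98],0],
  ],
)

```text
time: 14.85
tool_pos: [586.1, 216.5, 144.1]
tcp_rot: [-180.0, -0.1, 0.0]
ft_force: [-0.2, 0.1, 0.5]
finger_gap: 85.0
grip_force: 0.0
```

Request:
step_arm(
  rows=[
    [[0,0,0],0],
    [[0,0,0],0],
    [[0,0,0],0],
    [[0,0,0],0],
    [[0,0,0],0],
    [[0,0,0],0],
    [[0,0,0],0],
    [[0,0,0],0],
  ],
  fingers=0.6,
  squeeze=20,
)

```text
time: 15.65
tool_pos: [586.4, 216.5, 144.8]
tcp_rot: [-180.0, -0.1, 0.0]
ft_force: [-1.4, -1.1, 5.8]
finger_gap: 61.4
grip_force: 21.2
```

Request:
step_arm(
  rows=[
    [[0,0,-2],0],
    [[0,0,-4],0],
    [[0,0,-7],0],
    [[0,0,-10],0],
    [[0,0,-14],0],
    [[0,0,-14],0],
  ],
  squeeze=30,
)

```text
time: 16.25
tool_pos: [586.0, 216.5, 158.1]
tcp_rot: [-180.0, -0.1, 0.0]
ft_force: [0.4, 0.2, -1.0]
finger_gap: 60.8
grip_force: 32.8
```

```bash
python3 - <<'E'
from h import *
s=r.sense(); held(s["tool_pos"][2]+4.5); delta([519.6,-295.2,230])
E
```

```text
t 16.2 tcp [586.  216.5 158.1] rpy [-1.7998e+02 -6.0000e-02  5.0000e-02] gap 60.8 F [ 0.4  0.2 -1. ] grip 32.8
z 158.63589126006812 centre-tcp [-1.  1.] r 31.6 box [246 207 153 154]
z 162.63589126006812 centre-tcp [0.9 0.9] r 30.8 box [246 207 153 154]
z 166.63589126006812 centre-tcp [2.9 0.9] r 29.8 box [246 207 153 154]
tool shift [-66.7 511.6 -72.4] yaw now 0.05
```

```bash
python3 - <<'E'
from h import *
img=snapshot("wrist"); cv2.imwrite("pics/w7.png",img)
for n in ("w3","w7"):
    h=cv2.cvtColor(cv2.imread(f"pics/{n}.png"),cv2.COLOR_BGR2HSV); m=(h[...,1]<60)&(h[...,2]>110)
    print(n,[(y,int(np.flatnonzero(m[y,240:405]).min()+240),int(np.flatnonzero(m[y,240:405]).max()+240)) for y in list(range(208,345,16))+[346,349,352,355,358] if m[y,240:405].any()])
E
```

```text
w3 [(208, 307, 334), (224, 270, 373), (240, 255, 388), (256, 247, 396), (272, 245, 399), (288, 246, 398), (304, 247, 397), (320, 257, 388), (336, 273, 373), (346, 292, 355), (349, 298, 347), (352, 317, 328)]
w7 [(208, 303, 339), (224, 270, 372), (240, 256, 387), (256, 248, 395), (272, 247, 398), (288, 248, 397), (304, 250, 395), (320, 259, 386), (336, 278, 368), (346, 300, 346), (349, 313, 344), (352, 333, 344), (355, 332, 344), (358, 332, 342)]
```

The extra rows at the bottom are just the handle merging into the mask; bowl A is held as B was. Carry it.

Request:
step_arm(
  rows=[
    [[0,0,-8],0],
    [[0,2,-20],0],
    [[-1,8,-34],0],
    [[-3,20,-48],0],
    [[-5,40,-60],0],
    [[-9,68,-68],0],
    [[-13,102,-72],0],
    [[-18,140,-72],0],
    [[-23,180,-72],0],
    [[-29,220,-72],0],
    [[-34,260,-72],0],
    [[-39,300,-72],0],
  ],
)

```text
time: 17.55
tool_pos: [546.3, -86.1, 231.1]
tcp_rot: [180.0, -0.1, 0.0]
ft_force: [1.0, 0.1, -1.4]
finger_gap: 60.7
grip_force: 32.9
```

Request:
step_arm(
  rows=[
    [[-5,40,0],0],
    [[-10,80,0],0],
    [[-15,118,0],0],
    [[-20,150,0],0],
    [[-23,176,0],0],
    [[-26,195,0],0],
    [[-27,206,0],0],
    [[-27.5,211,0],0],
    [[-27.5,211.5,0],0],
    [[-27.5,211.5,0],0],
    [[-27.5,211.5,0],0],
  ],
)

```text
time: 18.65
tool_pos: [519.7, -294.3, 229.4]
tcp_rot: [-180.0, -0.0, 0.1]
ft_force: [0.4, -0.2, -1.1]
finger_gap: 60.5
grip_force: 32.9
```

```bash
python3 - <<'E'
from h import *
st(); delta([519.6,-295.2,92])
E
```

```text
t 18.6 tcp [ 519.7 -294.3  229.4] rpy [-1.7999e+02 -0.0000e+00  1.1000e-01] gap 60.5 F [ 0.4 -0.2 -1.1] grip 32.9
tool shift [ -0.2   1.  137.4] yaw now 0.11
```

Request:
step_arm(
  rows=[
    [[0,0,10],0],
    [[0,0,26],0],
    [[0,0,44],0],
    [[0,0,62],0],
    [[0,0,80],0],
    [[0,0,98],0],
    [[0,0,114],0],
    [[0,0,125],0],
    [[0,0,132],0],
    [[0,0,136],0],
    [[0,0,138],0],
    [[0,0,138],0],
  ],
)

```text
time: 19.85
tool_pos: [519.8, -295.3, 91.7]
tcp_rot: [180.0, -0.0, 0.0]
ft_force: [0.2, 0.2, -1.5]
finger_gap: 60.8
grip_force: 32.9
```

Request:
step_arm(
  rows=[
    [[0,0,2],0],
    [[0,0,4],0],
    [[0,0,6],0],
    [[0,0,8],0],
    [[0,0,10],0],
    [[0,0,12],0],
    [[0,0,13],0],
    [[0,0,13],0],
  ],
)

```text
time: 20.65
tool_pos: [519.3, -295.1, 78.0]
tcp_rot: [-180.0, 0.0, 0.0]
ft_force: [0.2, 0.2, -2.2]
finger_gap: 60.8
grip_force: 32.9
```

Request:
step_arm(
  rows=[
    [[0,0,1],0],
    [[0,0,2],0],
    [[0,0,3],0],
    [[0,0,4],0],
    [[0,0,4.5],0],
    [[0,0,4.5],0],
  ],
)

```text
time: 21.25
tool_pos: [519.4, -295.1, 73.7]
tcp_rot: [-180.0, 0.0, 0.0]
ft_force: [0.2, -0.4, -1.8]
finger_gap: 60.3
grip_force: 32.9
```

Request:
step_arm(
  rows=[
    [[0,0,0.5],0],
    [[0,0,1],0],
    [[0,0,1],0],
  ],
)

```text
time: 21.55
tool_pos: [519.7, -295.2, 73.1]
tcp_rot: [180.0, -0.0, 0.0]
ft_force: [-0.1, -0.3, 0.6]
finger_gap: 60.8
grip_force: 33.0
```

Touching. Release and rise.

Request:
step_arm(
  rows=[
    [[0,0,0],0],
    [[0,0,0],0],
    [[0,0,0],0],
    [[0,0,0],0],
    [[0,0,-8],0],
    [[0,0,-20],0],
    [[0,0,-45],0],
    [[0,0,-80],0],
    [[0,0,-115],0],
    [[0,0,-145],0],
    [[0,0,-165],0],
    [[0,0,-170],0],
  ],
  fingers=1,
  squeeze=20,
)

```text
time: 22.75
tool_pos: [521.0, -296.2, 247.9]
tcp_rot: [179.8, -0.3, 0.1]
ft_force: [1.2, 0.7, 0.5]
finger_gap: 85.2
grip_force: 0.0
```

```bash
python3 - <<'E'
from h import *
st(); c=cam("wrist"); img=snapshot("wrist")
for z in (61,76): print(z,[b for b in bowls("w",img,c,z) if 20<b[1][2]<45])
a=snapshot("scene"); t=snapshot("top"); cv2.imwrite("pics/t8.png",t)
u,v=proj(cam("scene"),[[519,-294,40]])[0].astype(int)
p=lambda i,u,v,w: cv2.resize(i[v-w:v+w,u-w:u+w],(400,400),interpolation=cv2.INTER_CUBIC)
x,y=proj(c,[[519,-294,50]])[0].astype(int)
cv2.imwrite("pics/pair8.png",np.hstack([p(a,u,v,45),p(img,x,y,70)]))
E
```

```text
t 22.8 tcp [ 521.  -296.2  247.9] rpy [ 1.7977e+02 -3.3000e-01  5.0000e-02] gap 85.2 F [1.2 0.7 0.5] grip 0.0
61 [(array([317., 185.]), array([ 516.7, -294.8,   34.4]))]
76 [(array([317., 185.]), array([ 520. , -294.7,   32.8]))]
```

View pics/pair8.png

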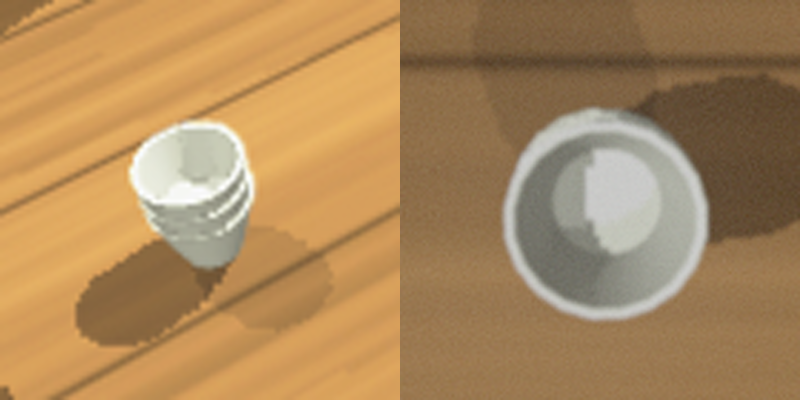

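```bash
python3 - <<'E'
from h import *
a=snapshot("scene"); cv2.imwrite("pics/s8.png",a); w=snapshot("wrist"); cv2.imwrite("pics/w8.png",w); cw=cam("wrist"); st()
c=cam("scene"); th=np.linspace(0,2*np.pi,60); C=np.array([519.5,-294.8])
def ov(img,c,zs,hw,S):
    u,v=proj(c,[[*C,40]])[0].astype(int)
    o=cv2.resize(img[v-hw:v+hw,u-hw:u+hw],(S,S),interpolation=cv2.INTER_CUBIC)
    for z,rad in zs:
        p=(proj(c,np.c_[C[0]+rad*np.cos(th),C[1]+rad*np.sin(th),np.full(60,z)])-[u-hw,v-hw]+0.5)*S/(2*hw)
        cv2.polylines(o,[np.round(p*8).astype(np.int32)],True,(0,0,255),1,cv2.LINE_AA,3)
    return o
Z=[(0,17),(46,32),(61,32),(76,32)]
s0,s5=cv2.imread("pics/scene0.png"),cv2.imread("pics/s5.png")
top=np.hstack([ov(s0,c,Z[:2],32,290),ov(s5,c,Z[:3],32,290)])
cv2.imwrite("pics/ov.png",np.vstack([top,np.hstack([ov(a,c,Z,32,290),ov(w,cw,Z,70,290)])]))
E
```

```text
t 23.0 tcp [ 518.8 -294.7  241. ] rpy [-1.7991e+02  1.3000e-01  4.0000e-02] gap 85.3 F [0.3 0.8 0. ] grip 0.0
```

View pics/ov.png

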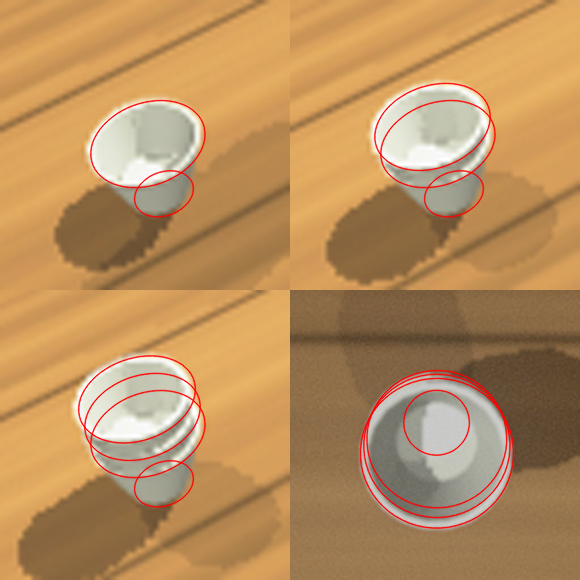

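All stages match upright circles, and the three rims lie on the predicted 46, 61 and 76 mm rings. Now to the handle, turning to yaw 85.6°.

Request:
step_arm(
  rows=[
    [[-2,-15,0],-4],
    [[-6,-48,0],-11],
    [[-11,-90,0],-18.5],
    [[-16,-134,0],-26],
    [[-21,-178,0],-34],
    [[-26,-222,0],-42],
    [[-32,-266,0],-50],
    [[-38,-310,0],-58],
    [[-43,-354,0],-66],
    [[-48,-396,0],-74],
    [[-52,-430,0],-81],
    [[-54,-447,0],-85.6],
  ],
  fingers=1,
)

```text
time: 24.2
tool_pos: [463.6, 154.3, 241.1]
tcp_rot: [-179.8, 0.0, 86.1]
ft_force: [-0.1, -0.6, -0.4]
finger_gap: 85.5
grip_force: 0.0
```

Request:
step_arm(
  rows=[
    [[-5,0,0],0],
    [[-5,0,0],0],
    [[-5,0,0],0],
    [[-5,0,0],0],
  ],
  fingers=0.4,
)

```text
time: 24.6
tool_pos: [464.8, 145.9, 242.4]
tcp_rot: [-180.0, 0.0, 85.5]
ft_force: [0.9, -0.3, -0.2]
finger_gap: 34.6
grip_force: 0.0
```

```bash
python3 - <<'E'
from h import *
st(); cv2.imwrite("pics/w9.png",snapshot("wrist")); c=cam("wrist")
print(proj(c,[[464,158,96],[468,212,96],[460,104,96],[501,16,102],[523,290,102]]).round())
E
```

```text
t 24.6 tcp [464.8 145.9 242.4] rpy [-1.7997e+02  2.0000e-02  8.5520e+01] gap 34.6 F [ 0.9 -0.3 -0.2] grip 0.0
[[318. 179.]
 [318. 109.]
 [319. 242.]
 [372. 333.]
 [388. -14.]]
```

View pics/w9.png

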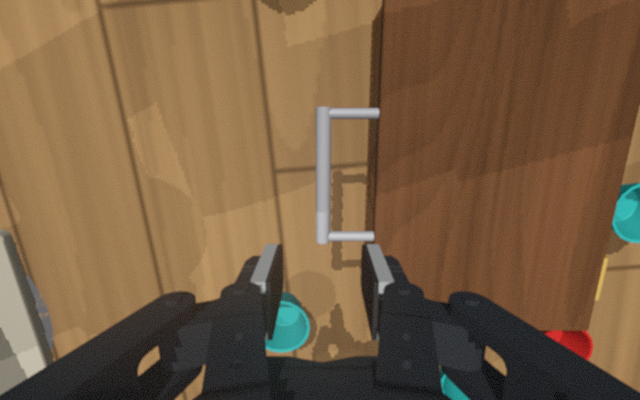

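The bar runs from (322,108) to (323,242), parallel to the pads, with the lid edge at about x=376. I'll compute its position.

```bash
python3 - <<'E'
from h import *
c=cam("wrist"); P=plane(c,[(322,109),(323,241)],96); m=P.mean(0); print(P.round(1),m.round(1),"len",np.hypot(*(P[0]-P[1])[:2]).round(1),"yaw",np.degrees(np.arctan2(*(P[0]-P[1])[1::-1])).round(2))
st(); delta([m[0],m[1],88])
E
```

```text
[[471.3 212.1  96. ]
 [463.8 104.4  96. ]] [467.5 158.3  96. ] len 107.9 yaw 86.04
t 24.6 tcp [464.9 146.  242.6] rpy [-1.7998e+02  1.0000e-02  8.5520e+01] gap 33.8 F [ 0.6 -0.1  0.6] grip 0.0
tool shift [ 12.5   1.7 154.6] yaw now 85.52
```

Request:
step_arm(
  rows=[
    [[6,1,12],0],
    [[12,1.7,30],0],
    [[12,1.7,50],0],
    [[12,1.7,70],0],
    [[12,1.7,90],0],
    [[12,1.7,108],0],
    [[12,1.7,124],0],
    [[12,1.7,137],0],
    [[12,1.7,146],0],
    [[12,1.7,152],0],
    [[12,1.7,153],0],
    [[12,1.7,153],0],
  ],
)

```text
time: 25.85
tool_pos: [467.7, 158.7, 90.1]
tcp_rot: [180.0, -0.0, 85.6]
ft_force: [0.2, -0.9, -0.2]
finger_gap: 34.3
grip_force: 0.0
```

Request:
step_arm(
  rows=[
    [[0,0,0],0],
    [[0,0,0],0],
    [[0,0,0],0],
    [[0,0,0],0],
    [[0,0,0],0],
    [[0,0,0],0],
  ],
  fingers=0,
  squeeze=40,
)

```text
time: 26.45
tool_pos: [466.8, 158.9, 90.6]
tcp_rot: [-179.9, -0.0, 85.7]
ft_force: [-7.1, 1.0, 7.2]
finger_gap: 10.4
grip_force: 39.2
```

Bar gripped. Lift along the arc to about 25°.

Request:
step_arm(
  rows=[
    [[0,-0.5,-4],0],
    [[0,-0.2,-10],0],
    [[0,0.5,-18],0],
    [[0,1.5,-27],0],
    [[0,3,-37],0],
    [[0,5,-48],0],
    [[0,8,-59],0],
    [[0,11.5,-70],0],
    [[0,15.5,-81],0],
    [[0,20,-91],0],
    [[0,24,-99.6],0],
    [[0,24,-99.6],0],
  ],
)

```text
time: 27.65
tool_pos: [490.8, 157.0, 191.2]
tcp_rot: [-179.9, 0.0, 85.7]
ft_force: [-11.2, 2.6, 1.8]
finger_gap: 10.5
grip_force: 39.2
```

```bash
python3 - <<'E'
from h import *
st()
E
```

```text
t 27.6 tcp [490.8 157.  191.2] rpy [-179.88    0.     85.66] gap 10.5 F [-11.2   2.6   1.8] grip 39.2
```

Request:
step_arm(
  rows=[
    [[0,1,-4],0],
    [[0,4,-10],0],
    [[0,9,-18],0],
    [[0,14.5,-27],0],
    [[0,20.5,-35],0],
    [[0,27,-43.5],0],
    [[0,33.5,-51.3],0],
    [[0,40.5,-59],0],
    [[0,48,-66.2],0],
    [[0,55.5,-73],0],
    [[0,61,-77.5],0],
    [[0,63.5,-79.8],0],
  ],
)

```text
time: 28.85
tool_pos: [554.7, 151.9, 273.2]
tcp_rot: [179.9, -0.0, 85.7]
ft_force: [-14.7, -0.0, 13.9]
finger_gap: 10.4
grip_force: 40.4
```

Request:
step_arm(
  rows=[
    [[0,0,0],0],
    [[0,0,0],0],
    [[0,0,0],0],
    [[0,0,0],0],
  ],
)

```text
time: 29.25
tool_pos: [554.3, 151.9, 272.8]
tcp_rot: [180.0, -0.0, 85.7]
ft_force: [-15.2, 0.4, 14.9]
finger_gap: 10.5
grip_force: 40.6
```

```bash
python3 - <<'E'
from h import *
s=st(); c=cam("wrist"); img=snapshot("wrist"); cv2.imwrite("pics/w10.png",img); cv2.imwrite("pics/s10.png",snapshot("scene")); cv2.imwrite("pics/t10.png",snapshot("top"))
u=np.array([np.cos(np.radians(4.4)),-np.sin(np.radians(4.4))])
d=(s["tool_pos"][:2]-[467.2,158.7])@u; dz=s["tool_pos"][2]-90.6; print(d,dz)
print("theta from chord",2*np.degrees(np.arcsin(np.hypot(d,dz)/2/237.1)))
E
```

```text
t 29.2 tcp [554.3 151.9 272.8] rpy [179.97  -0.    85.65] gap 10.5 F [-15.2   0.4  14.9] grip 40.6
87.33326321556135 182.1869581245496
theta from chord 50.43553548099635
```

About 50.4° by the chord of the travel. I relax the radial preload slightly and check the view.

Request:
step_arm(
  rows=[
    [[0,-0.3,-0.3],0],
    [[0,-0.6,-0.6],0],
    [[0,-0.6,-0.6],0],
    [[0,-0.6,-0.6],0],
    [[0,-0.6,-0.6],0],
    [[0,-0.6,-0.6],0],
  ],
)

```text
time: 30.0
tool_pos: [553.9, 152.0, 272.6]
tcp_rot: [180.0, -0.0, 85.7]
ft_force: [-11.2, 0.5, 10.8]
finger_gap: 10.6
grip_force: 40.0
```

```bash
python3 - <<'E'
from h import *
st(); a=snapshot("scene"); c=cam("scene")
h=np.array([467.5,158.3])+237*np.array([.997,-.077]); X=np.array([.997,-.077]); Y=np.array([.077,.997])
for th in (45,50,55):
    t=np.radians(th); q=h+X*(-195*np.cos(t)+12*np.sin(t)); z=90+195*np.sin(t)+12*np.cos(t)
    p=proj(c,[[*(q+Y*s),z] for s in (-138,138)]).astype(int)
    cv2.line(a,p[0],p[1],{45:(255,0,0),50:(0,255,0),55:(0,0,255)}[th],1)
cv2.imwrite("pics/f.png",cv2.resize(a[60:320,150:470],(738,600),interpolation=cv2.INTER_CUBIC))
E
```

```text
t 30.0 tcp [553.9 152.  272.6] rpy [179.96  -0.    85.65] gap 10.6 F [-11.2   0.5  10.8] grip 40.0
```

View pics/f.png

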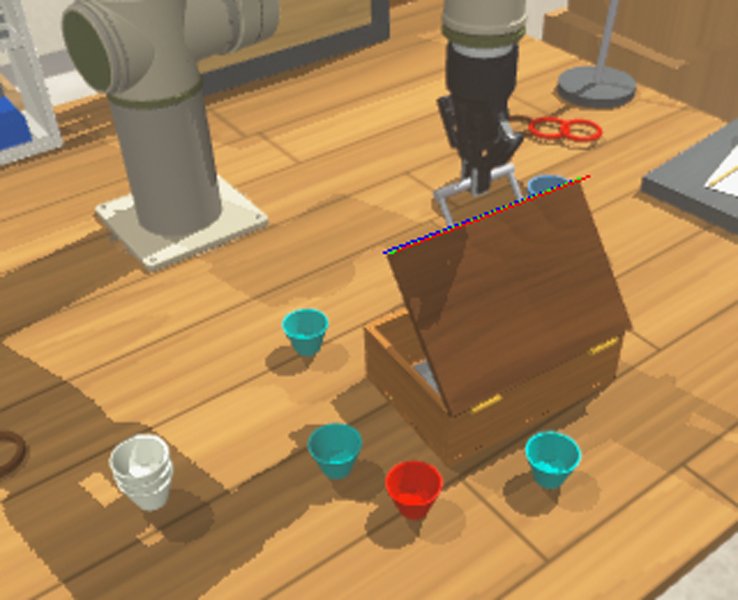

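The lid is held at about 50° by the bar in the fingers, the white stack stands nested at (143,470), and all else is undisturbed. Handing in.

```bash
python3 -c "
from bench import r
print(r.hand_in())"
```

```text
the job is handed in; nothing more can be done
None
```

The job is handed in: the three white bowls are nested upright on the table with bowl_c at the bottom, the gripper is holding the chest lid at about 50° (worked out from how far the handle moved), and I saw no sign of the pot, bangle or jar being disturbed; the hand-in gave no verdict.

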